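Nip an album in the screw press

ROBOT

A 7-joint arm with a two-finger parallel gripper is mounted at the origin on the work surface. World frame = base frame: x ahead of the robot, y to its left, z up, the work surface at z = 0. Lengths are in m, angles in rad, forces in N, time in s.
With the tool pointing down it reaches from about 0.425 to 0.925 m from the base axis. Payload 6.8 kg.
Tool frame: the origin (TCP) lies on the front face of the gripper's body, between the roots of the fingers; the fingertips stand 73 mm ahead of it and the grasp point (between the pads) lies 54 mm ahead of it (env.nose_length is the distance from the TCP to the fingertips, in m); z points along the fingers, y is the direction in which the jaws open and shut (so a half turn about z gives the same grasp; the last joint's range is limited). The gripper opens to 85 mm and grips with 20 to 120 N. Pads are 22 mm wide; open, the fingers measure 114 mm over their backs; the gripper's body (76 mm by 85 mm) begins 54 mm behind the grasp point. The pads swing forward as they close: fully open they stand 13 mm farther back than shut.
Start: joints at [-1.283, 0.477, 0.022, 1.555, -0.011, 1.109, -0.083], TCP at [0.26, 0.623, 0.304] pointing down, gripper open.
Joint ranges: [-2.96, 2.96], [-0.34, 2.1], [-1.41, 1.46], [0.24, 2.44], [-1.37, 4.51], [0.17, 1.92], [-2.96, 2.96]. Speed limits (rad/s): [2.39, 2.39, 3.14, 3.14, 3.14, 3.14, 3.14].

INTERFACE

Orientations are given as a unit quaternion [w, x, y, z].
In Python, from cell import env, kin, camera, calibration, job gives the robot as it stands. The module is installed in compiled form; this text tells all that it offers. Calls block until the motion is done:
- env.reach(position, orientation): joint-space move of the TCP to a pose.
- env.movel(position, velocity=0.15, rot=None, stop_force=None): straight line of the TCP; rot=None keeps the orientation; velocity is the mean speed in m/s. With stop_force (N) it stops when the force on the tool has changed by that much, and returns True; else False.
- env.goto_joints(angles): joint-space move.
- env.grip(opening, f_grip=None): finger opening in m; f_grip is the grip in N (None keeps the last); returns when the fingers have stopped.
- env.dwell(seconds).
- kin.inverse_kinematics(position, orientation): joint angles nearest the present ones, or None.
- env.get_state(): the state.
- camera(name): name is "scene" or "top" or "wrist"; returns (picture, depth): 420x560x3 uint8, blue, green, red; 420x560 float32, m along the optical axis (not along the pixel's ray), 0 where there is no reading.
- calibration(name): a dict with "fx", "fy", "cx", "cy" (pixels), "k1" (the pictures are not rectified: a ray, as slopes to the right and down, at radius r is drawn at 1 + k1 r^2 times it, then the intrinsics apply), "rvec" (rotation vector, rad) and "tvec" (3), from world to camera coordinates, as OpenCV has them. Camera axes: x right, y down, z forward; pixel columns grow to the right and rows downward; lengths in m; the calibration is good to about 2 mm. A picture is of the moment at which its call begins: read the wrist's pose just before it. calibration takes no time and is no camera call; for the wrist camera it gives the pose at the moment of the call.
A pose or a line that the arm cannot do raises env.PlanningError and nothing moves.
- job.job_done(): hands the job in, once; it reports no verdict.
The state is a dict: "time": time; "qpos": joint angles; "joint_velocities": joint speeds; "joint_torque": joint torques, N m; "tcp_pos": TCP position; "orientation": TCP orientation; "force": force on the tool from outside, world axes, zero at the start; "torque": the same for the moment, N m; "opening": finger opening in m.
Only numpy, scipy, OpenCV 4.12 (cv2) and the standard library are available. Lean on these libraries where they do the work, as an engineer would, in place of code of your own. Each camera call takes 0.05 s, during which the arm holds its last target.

TASK

Push the black album along the wooden bed of the screw press until it lies square against the metal stop at the back. Then wind the press down with the T-handle, clockwise seen from above, until the platen bears firmly on the album (about 80 N, felt as the handle turning clearly stiffer) without overtightening and crushing it, and let go, leaving everything else on the table where it stands.

Things in the scene. Friction and masses are not known exactly. Their poses are not given: they have to be found in the camera images.
- bed: Pale wooden bed board of a green column press, 222 x 150 x 12 mm, fixed on the foot plate (300 x 190 x 20 mm). Origin: its underside, straight below the screw's axis, 15 to 20 mm above the table (shims vary); top 12 mm above the origin. x points along the board to the back (to the stop and column), y to the left seen from the front, z up. The board's front edge is at x = -152 mm
- stop (a point): Middle of the front face of the aluminium stop across the bed's back end (150 mm wide, rising 18 mm above the board), at x = +60 mm of the bed
- column_top (a point): Top of the press's round steel column, 30 mm thick (36 mm at the cap), 307 mm above the table, at x = +108 mm of the bed. It stands behind the T-handle and blocks a gripper from going all the way round
- beam_front (a point): Front upper edge of the arm (60 mm wide, 34 mm thick, top 158 mm above the table) that runs from the column over the bed and carries the screw, here 40 mm in front of the axis. Below it hangs the platen, 100 x 100 mm with a red face, centred on the screw's axis, at first 8 to 20 mm (not measured) above the album's top
- album_mid (a point): Centre (half-way up) of the loose black album, a rigid block 170 mm along its x, 120 mm along y, 24 mm thick, about 0.45 kg, lying flat on the bed, its back end under the platen, 40 to 70 mm short of the stop and slightly skewed. Against the stop its centre is at x = -25 mm of the bed
- album_front (a point): Middle of the album's front edge face (85 mm from its centre towards -x, half-way up), where it can be pushed; at home it is 110 mm in front of the screw's axis, clear of the arm and of the handle
- hub (a point): Centre of the press's T-handle, on the screw's upright axis, at mid-height of the bar, 205 mm above the table. The handle does not rise or sink; clockwise from above lowers the platen 20 mm a turn (10 mm a half turn). The screw stays where it is left, at any pressure up to 140 N
- grip_a (a point): Grip point on one half of the handle's bar, 55 mm from the hub. The bar is a level round steel rod, 12 mm thick and 156 mm long over its red end caps (15 mm thick, 10 mm long), through the hub (26 mm boss); 41 mm of free space below its outer part. It starts at any angle
- grip_b (a point): The same on the other half, opposite grip_a. Turning takes a steady 0.45 N m while the platen is free (8 N at the grip point); once it bears on the album the torque grows by 0.32 N m per 100 N of pressure, to 0.7 N m at 80 N. The cushioned platen gains about 60 N a radian of turning
- mug: Yellow mug, 80 mm wide, 95 mm high; bystander (origin under its centre)
- jar: Glass jar with white lid, 90 mm wide, 196 mm high; bystander (origin under its centre)
- pencil_case: Black and orange pencil case, 70 x 190 x 40 mm; bystander (origin under its centre)
- loupe: Small black loupe, 44 mm wide, 40 mm high, beside the press; bystander (origin under its centre)
- tape_roll: Green roll, 90 mm wide, 24 mm high, beside the press; bystander (origin under its centre)
- roller: Hand roller with wooden handle, about 160 x 90 x 36 mm; bystander (origin under its roller)
- weight: Brass paperweight, 50 x 70 mm, 48 mm high, beside the press; bystander (origin under its centre)
Things that resemble listed ones, but are neither listed nor needed, are in the scene too. Leave any purple look-alike of the part that bears album_mid alone.

How it is judged:
On the way, in this order (a step that is already met when the one before it is completed fails the run):
1. the album is pushed home, square against the back stop, before the platen bears on it (x of album_mid in the frame of bed above -0.029 m and angle between the x axis of album_mid and the x axis of bed, either way round below 0.06 rad and contact force between album and bed below 35 N), for 0.1 s.
2. the platen is wound down to bear on the album (contact force between album and bed above 38 N), for 0.2 s.
At the end, for the whole second after the job is handed in: The album lies against the back stop (within 4 mm, square within 0.06 rad, within 25 mm of the bed's middle line), pressed on the bed with 40 to 140 N, with the robot touching nothing (x of album_mid in the frame of bed above -0.029 m and angle between the x axis of album_mid and the x axis of bed, either way round below 0.06 rad and y of album_mid in the frame of bed between -0.025 and 0.025 m and contact force between album and bed between 40 and 140 N).
It fails at once if the album is crushed: pressed on the bed with more than 165 N (contact force between album and bed above 165 N).
It fails at once if a bystander is shifted by more than 30 mm (distance of any of mug, jar, pencil_case, loupe, tape_roll, roller, weight from where it was at the start of the episode above 0.03 m).
It also fails if it takes over 72 s, if anything falls off the work surface, if the arm or the gripper's body presses on something with over 40 N, if the wrist force passes 120 N, or if a joint passes its speed limit or range.

## Working session

There is one attempt and no reset: what is moved stays moved. The work goes in short steps, each a Python script; the robot and the scene stay as the last script left them, time stands still between calls to the robot, and variables do not carry over. Pictures are saved under pics/ and viewed, and the job is handed in when it is done.

```bash
mkdir -p pics; ls; python3 - <<'E'
from cell import env,camera,calibration
import cv2,numpy as np
s=env.get_state();print(s)
for n in("scene","top","wrist"):
    im,d=camera(n);cv2.imwrite(f"pics/{n}0.png",im);np.save(f"pics/{n}0.npy",d)
    print(n,calibration(n))
E
```

```text
pics
{'time': 0.0, 'qpos': array([-1.28306801,  0.47776469,  0.02232221,  1.55646681, -0.01146618,
        1.10929944, -0.08311178]), 'joint_velocities': array([ 1.92798904e-03, -6.73495843e-04,  1.38306799e-03, -1.26875658e-04,
       -9.18026414e-06,  4.64744878e-04,  1.44864438e-06]), 'joint_torque': array([ 4.23439287e-04, -5.96453476e+01,  1.60813205e+00, -2.81180549e+01,
        1.25112713e-02,  9.45131615e-03,  4.52713903e-05]), 'tcp_pos': array([0.26008413, 0.62237449, 0.30294253]), 'orientation': array([-1.00876452e-04,  1.96604793e-01,  9.80482400e-01, -8.99492611e-04]), 'force': array([-0.25648207, -0.14934106, -0.90930831]), 'torque': array([ 0.00295835, -0.01619189, -0.01365481]), 'opening': 0.08538780008575873}
scene {'fx': 477.3829603439456, 'fy': 477.3829603439456, 'cx': 287.1889566715531, 'cy': 211.3904168808555, 'k1': -0.07065098809066188, 'rvec': array([ 2.28559639,  0.87398148, -0.31885219]), 'tvec': array([-0.43035396, -0.1517096 ,  1.55264483])}
top {'fx': 449.51086298057146, 'fy': 449.51086298057146, 'cx': 274.7925778511851, 'cy': 211.01231245170484, 'k1': -0.11789504710240993, 'rvec': array([ 2.13857454, -2.10294425,  0.19449702]), 'tvec': array([-0.01329242,  0.59013518,  1.25627356])}
wrist {'fx': 364.3830742198097, 'fy': 364.3830742198097, 'cx': 274.9696228715385, 'cy': 203.14321123170816, 'k1': 0.031343278316990915, 'rvec': array([-2.38605995, -1.59006158, -0.25151735]), 'tvec': array([-0.67432711, -0.04015505,  0.38123059])}
```

View pics/scene0.png

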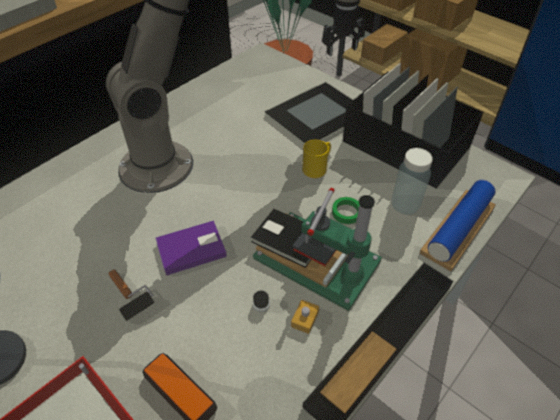

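View pics/top0.png

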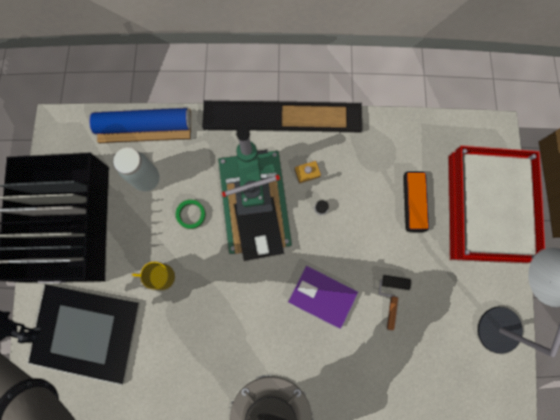

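View pics/wrist0.png

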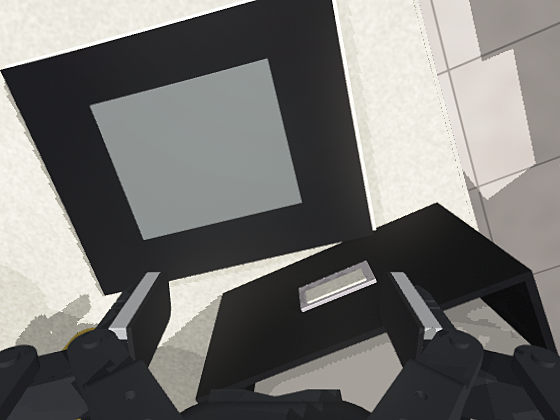

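The top view (robot at the bottom, +x up) has the press at about (255,200) and its column at (245,140). The black album, with its white label, is at (262,232) on the bed.

Things that could be taken for the album:
- the purple look-alike (323,297)
- the black frame (85,333)
- the black rack (55,215)
- the black tray (280,115)

I choose (262,232), because it lies on the bed. The T-handle bar with red ends runs from (225,192) to (277,178). I'll check both in a close crop.

```bash
python3 - <<'E'
import cv2
a=cv2.imread("pics/top0.png")[125:275,195:345]
cv2.imwrite("pics/topcrop.png",cv2.resize(a,(600,600),interpolation=cv2.INTER_CUBIC))
a=cv2.imread("pics/scene0.png")[180:320,235:395]
cv2.imwrite("pics/scenecrop.png",cv2.resize(a,(640,560),interpolation=cv2.INTER_CUBIC))
E
cat > h.py <<'E'
import numpy as np,cv2
from cell import env,kin,camera,calibration,job
from scipy.spatial.transform import Rotation as R
def ray(c,uv):
    K=np.array([[c['fx'],0,c['cx']],[0,c['fy'],c['cy']],[0,0,1]])
    p=cv2.undistortPoints(np.array(uv,float).reshape(-1,1,2),K,np.array([c['k1'],0,0,0.]))[:,0]
    Rm=R.from_rotvec(c['rvec']).as_matrix()
    d=np.c_[p,np.ones(len(p))]@Rm; o=-Rm.T@np.array(c['tvec'])
    return o,d
def onz(c,uv,z):
    o,d=ray(c,uv); return o+d*((z-o[2])/d[:,2])[:,None]
def proj(c,P):
    K=np.array([[c['fx'],0,c['cx']],[0,c['fy'],c['cy']],[0,0,1]])
    return cv2.projectPoints(np.array(P,float).reshape(-1,1,3),np.array(c['rvec']),np.array(c['tvec']),K,np.array([c['k1'],0,0,0.]))[0][:,0]
def depthpt(c,d,uv):
    o,dr=ray(c,uv); z=np.array([d[int(round(v)),int(round(u))] for u,v in uv])
    return o+dr*z[:,None]
def quat(psi):
    "tool down, jaw (y) axis at angle psi in world"
    y=np.array([np.cos(psi),np.sin(psi),0]);z=np.array([0,0,-1.]);x=np.cross(y,z)
    q=R.from_matrix(np.c_[x,y,z]).as_quat();return np.r_[q[3],q[:3]]
E
```

```text
(no output)
```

View pics/topcrop.png

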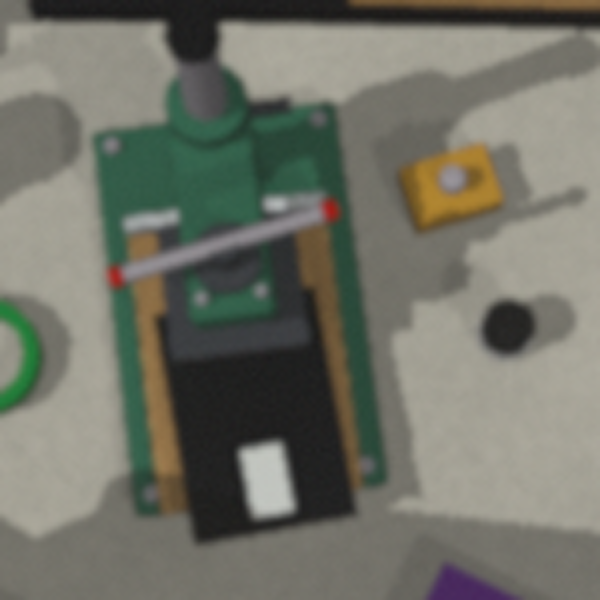

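View pics/scenecrop.png

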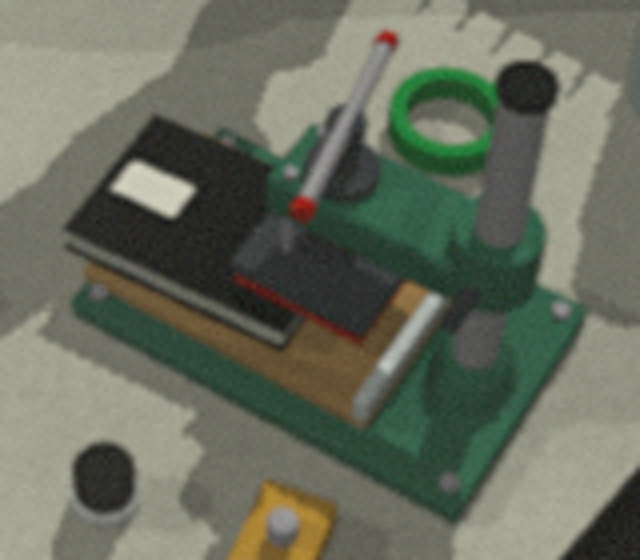

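The crop confirms it. The black album with the label has its front edge from crop (195,543) to (355,514), and its back end is under the platen. The bar ends are at crop (116,276) and (332,209). Next I measure.

```bash
python3 - <<'E'
from h import *
np.set_printoptions(precision=4,suppress=True)
T=calibration("top");S=calibration("scene")
im=cv2.imread("pics/top0.png");d=np.load("pics/top0.npy");sc=cv2.imread("pics/scene0.png");ds=np.load("pics/scene0.npy")
def caps(im,box):
    x0,y0,x1,y1=box;h=cv2.cvtColor(im,cv2.COLOR_BGR2HSV)[y0:y1,x0:x1].astype(int)
    m=(((h[...,0]<8)|(h[...,0]>172))&(h[...,1]>130)&(h[...,2]>70)).astype(np.uint8)
    n,l,st,ce=cv2.connectedComponentsWithStats(m)
    return [(ce[i]+[x0,y0],st[i,4]) for i in range(1,n) if st[i,4]>3]
ct=caps(im,(215,165,290,205));cs=caps(sc,(290,180,345,250));print(ct,cs)
P=onz(T,[c[0] for c in ct],.205);print("caps top",P, "hub",P.mean(0),"len",np.linalg.norm(P[0]-P[-1]))
P=onz(S,[c[0] for c in cs],.205);print("caps scene",P)
cr=lambda L:[(195+u/4-.375,125+v/4-.375) for u,v in L]
F=onz(T,cr([(95,135),(333,103),(385,480),(140,517)]),.020);print("foot",F);e=lambda a,b:(np.degrees(np.arctan2(*(b-a)[[1,0]])),np.linalg.norm(b-a))
print(e(F[3],F[0]),e(F[2],F[1]),e(F[1],F[0]),e(F[2],F[3]))
A=onz(T,cr([(195,543),(355,514),(162,318),(312,290)]),.0535);print("alb",A);print(e(A[0],A[2]),e(A[1],A[3]),e(A[1],A[0]))
print("col cap",onz(T,cr([(193,38)]),.307))
print("depth: album,bedL,bed R,foot,beam",depthpt(T,d,cr([(230,420),(270,420),(165,440),(345,400),(150,500),(235,308)])))
g=cv2.cvtColor(im,cv2.COLOR_BGR2HSV)
E
```

```text
[(array([277.4118, 176.8824]), np.int32(17)), (array([223.3846, 194.    ]), np.int32(13))] [(array([331.5556, 188.8889]), np.int32(9)), (array([310.0625, 231.875 ]), np.int32(32))]
caps top [[ 0.653  -0.0096  0.205 ]
 [ 0.6048  0.1303  0.205 ]] hub [0.6289 0.0603 0.205 ] len 0.14799636832883292
caps scene [[ 0.6049  0.1335  0.205 ]
 [ 0.6537 -0.0094  0.205 ]]
foot [[ 0.7591  0.1734  0.02  ]
 [ 0.7875 -0.0094  0.02  ]
 [ 0.4966 -0.0525  0.02  ]
 [ 0.466   0.128   0.02  ]]
(np.float64(8.798180052819836), np.float64(0.29659347414717824)) (np.float64(8.418771207045515), np.float64(0.2940969879567199)) (np.float64(98.83473940532183), np.float64(0.18496609072217038)) (np.float64(99.61864072375076), np.float64(0.1830373426199114))
alb [[ 0.445   0.0843  0.0535]
 [ 0.4679 -0.0301  0.0535]
 [ 0.6093  0.1134  0.0535]
 [ 0.6321  0.0037  0.0535]]
(np.float64(10.040415623158145), np.float64(0.16684780785739975)) (np.float64(11.647751179837268), np.float64(0.16770571617961763)) (np.float64(101.28715748629892), np.float64(0.1167054757752381))
col cap [[0.7321 0.0761 0.307 ]]
depth: album,bedL,bed R,foot,beam [[ 0.5344  0.0614  0.0547]
 [ 0.5337  0.0321  0.0629]
 [ 0.5226  0.1106  0.0281]
 [ 0.5543 -0.0219  0.031 ]
 [ 0.4786  0.1209  0.021 ]
 [ 0.5963  0.0543  0.1551]]
```

```bash
python3 - <<'E'
from h import *
np.set_printoptions(precision=4,suppress=True)
s=env.get_state();c=calibration("wrist");print(env.nose_length)
Rm=R.from_rotvec(c['rvec']).as_matrix();o=-Rm.T@c['tvec']
q=s['orientation'];Rt=R.from_quat(np.r_[q[1:],q[0]]).as_matrix()
print("cam in tool",Rt.T@(o-s['tcp_pos']), "axis",Rt.T@Rm[2])
y=np.radians(8.6);ex=np.array([np.cos(y),np.sin(y),0]);
fm=np.array([.4565,.0271,0])
for psi in (y+np.pi/2,y-np.pi/2):
    for off in (-.035,-.015,.055):
        p=fm+ex*off+[0,0,.1];print(psi,off,p,kin.inverse_kinematics(p,quat(psi)))
for k in range(0,360,30):
    print(k,kin.inverse_kinematics(np.array([.629,.061,.262]),quat(np.radians(k))))
E
```

```text
0.0726
cam in tool [ 0.0805  0.     -0.0708] axis [-0.3105  0.0002  0.9506]
1.7208946424664089 -0.035 [0.4219 0.0219 0.1   ] [-0.3282  0.4199  0.152   2.2993 -0.1484  0.4309  1.6667]
1.7208946424664089 -0.015 [0.4417 0.0249 0.1   ] [-0.3157  0.4403  0.1413  2.2548 -0.1373  0.454   1.6567]
1.7208946424664089 0.055 [0.5109 0.0353 0.1   ] [-0.2836  0.5145  0.1152  2.096  -0.1109  0.5367  1.6331]
-1.4206980111233842 -0.035 [0.4219 0.0219 0.1   ] [-0.6774  0.4869  0.5833  2.3203 -0.5948  0.4779 -1.0292]
-1.4206980111233842 -0.015 [0.4417 0.0249 0.1   ] [-0.636   0.4979  0.5383  2.2745 -0.5443  0.4925 -1.0837]
-1.4206980111233842 0.055 [0.5109 0.0353 0.1   ] [-0.5842  0.5688  0.5008  2.1156 -0.498   0.5722 -1.1441]
0 [-0.6144  0.4993  0.5807  1.7354 -0.3171  1.0019  0.0832]
30 [-0.5598  0.4837  0.5008  1.7317 -0.2695  0.9949  0.5644]
60 [-0.4985  0.4702  0.4136  1.7275 -0.2196  0.9897  1.0436]
90 [-0.3958  0.455   0.2712  1.7203 -0.1417  0.9855  1.4983]
120 [-0.3085  0.4481  0.1524  1.7139 -0.079   0.9855  1.9671]
150 [-0.2255  0.4461  0.0405  1.7077 -0.0209  0.9882  2.4405]
180 [-0.1504  0.4478 -0.0603  1.7021  0.0312  0.9927  2.9197]
210 [-0.9677  0.8257  1.2699  1.7557 -0.8422  1.2252 -2.0812]
240 [-0.9677  0.8257  1.2699  1.7557 -0.8422  1.2252 -1.5576]
270 [-0.7107  0.5373  0.7283  1.7415 -0.411   1.0212 -1.4039]
300 [-0.6799  0.5234  0.6799  1.7396 -0.3792  1.0138 -0.9085]
330 [-0.6669  0.518   0.6598  1.7388 -0.3663  1.011  -0.3965]
```

```bash
python3 - <<'E'
from h import *
np.set_printoptions(precision=4,suppress=True)
T=calibration("top");im=cv2.imread("pics/top0.png");d=np.load("pics/top0.npy")
h=cv2.cvtColor(im,cv2.COLOR_BGR2HSV)
m=((h[...,0]>125)&(h[...,0]<155)&(h[...,1]>100)).astype(np.uint8)
c=max(cv2.findContours(m,0,2)[0],key=cv2.contourArea);b=cv2.boxPoints(cv2.minAreaRect(c));print(b)
print(onz(T,b,.04)); print(depthpt(T,d,[(330,300),(340,310)]))
y=np.radians(8.6);ex=np.array([np.cos(y),np.sin(y),0])
fm=np.array([.4565,.0271,0]); 
for s in (1,-1): print(fm+ex*-.03+s*.057*np.array([-ex[1],ex[0],0]))
E
```

```text
[[288.2    301.6   ]
 [306.     266.    ]
 [357.5999 291.8   ]
 [339.8    327.4   ]]
[[ 0.3304 -0.0461  0.04  ]
 [ 0.4328 -0.0963  0.04  ]
 [ 0.3607 -0.2455  0.04  ]
 [ 0.2596 -0.1938  0.04  ]]
[[ 0.3364 -0.1672  0.0275]
 [ 0.308  -0.1969  0.0227]]
[0.4183 0.079  0.    ]
[ 0.4354 -0.0337  0.    ]
```

```bash
python3 - <<'E'
from h import *
np.set_printoptions(precision=4,suppress=True)
y=np.radians(8.6);ex=np.array([np.cos(y),np.sin(y),0]);fm=np.array([.4565,.0271,0]);q=quat(y+np.pi/2)
p=fm-.033*ex
env.reach(p+[0,0,.25],q); print(env.get_state()['time'])
print(env.movel(p+[0,0,.105],.15,stop_force=8)); s=env.get_state();print(s['time'],s['tcp_pos'],s['force'])
for n in("scene","top","wrist"):
    im,d=camera(n);cv2.imwrite(f"pics/{n}1.png",im)
cv2.imwrite("pics/sc1.png",cv2.resize(cv2.imread("pics/scene1.png")[160:320,200:400],(800,600)))
E
```

```text
2.3833
False
3.5 [0.4243 0.0222 0.1055] [0.4369 0.3559 0.2822]
```

View pics/sc1.png

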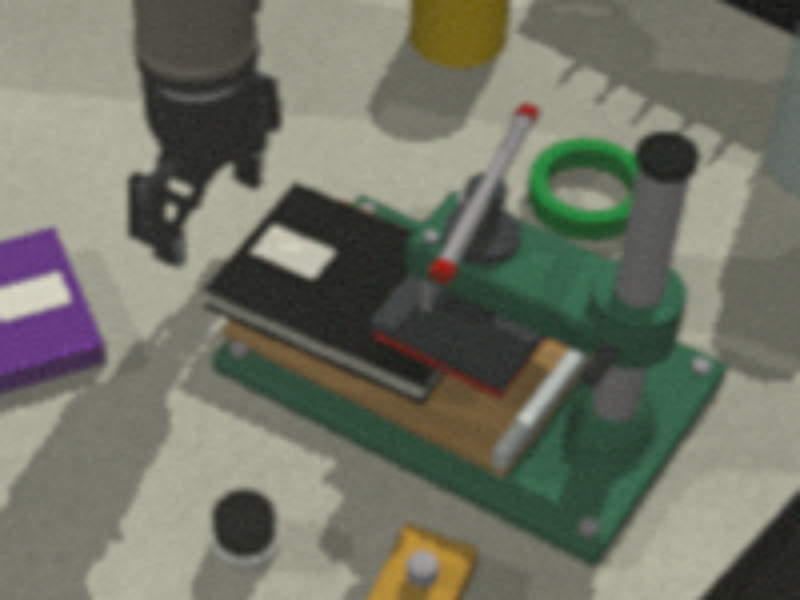

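View pics/wrist1.png

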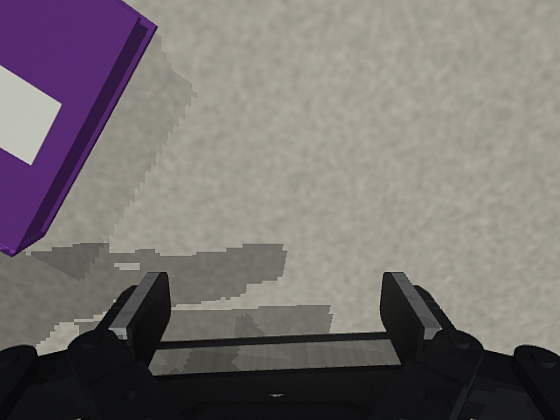

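```bash
python3 - <<'E'
from h import *
S=calibration("scene");s=env.get_state();q=s['orientation'];Rt=R.from_quat(np.r_[q[1:],q[0]]).as_matrix()
for z in(.060,.073):
  for sy in(.045,-.045):
    p=s['tcp_pos']+Rt@[0,sy,z];u=proj(S,p)[0];print(z,sy,p.round(3),u,[(u[0]-200)*4,(u[1]-160)*3.75])
E
```

```text
0.06 0.045 [0.418 0.067 0.046] [261.55102372 208.35240281] [np.float64(246.20409487514257), np.float64(181.32151055033293)]
0.06 -0.045 [ 0.431 -0.022  0.046] [242.84117047 228.63648608] [np.float64(171.36468187621836), np.float64(257.3868227937588)]
0.073 0.045 [0.418 0.067 0.033] [261.70383698 211.34189279] [np.float64(246.81534793655078), np.float64(192.53209797332272)]
0.073 -0.045 [ 0.431 -0.022  0.033] [243.1384318  231.58738815] [np.float64(172.55372721733522), np.float64(268.4527055757444)]
```

```bash
python3 - <<'E'
from h import *
np.set_printoptions(precision=4,suppress=True)
y=np.radians(8.6);ex=np.array([np.cos(y),np.sin(y),0])
s=env.get_state();p0=s['tcp_pos'].copy();p0[2]=.101;hub=np.array([.629,.061])
env.movel(p0,.05)
xl=(p0[:2]-hub)@ex[:2];print("local x",xl)
p1=p0+ex*(-.140-xl)
print(env.movel(p1,.06,stop_force=15)); s=env.get_state();print(s['time'],s['tcp_pos'],s['force'],(s['tcp_pos'][:2]-hub)@ex[:2])
p2=p0+ex*(-.108-xl)
print(env.movel(p2,.03,stop_force=12)); s=env.get_state();print(s['time'],s['tcp_pos'],s['force'],(s['tcp_pos'][:2]-hub)@ex[:2])
for n in("scene","top"):
    im,d=camera(n);cv2.imwrite(f"pics/{n}2.png",im)
a=cv2.resize(cv2.imread("pics/scene2.png")[180:320,235:395],(400,350));b=cv2.resize(cv2.imread("pics/top2.png")[125:275,195:345],(400,400))
cv2.imwrite("pics/c2.png",np.hstack([np.vstack([a,np.zeros((50,400,3),np.uint8)]),b]))
E
```

```text
local x -0.20812673042990834
False
5.1833 [0.492  0.0325 0.1012] [-0.4824 -0.0727  0.2956] -0.13970017095123147
True
5.925 [0.5113 0.0354 0.1002] [ 0.1247  0.1479 -0.0116] -0.12016008901705238
```

View pics/c2.png

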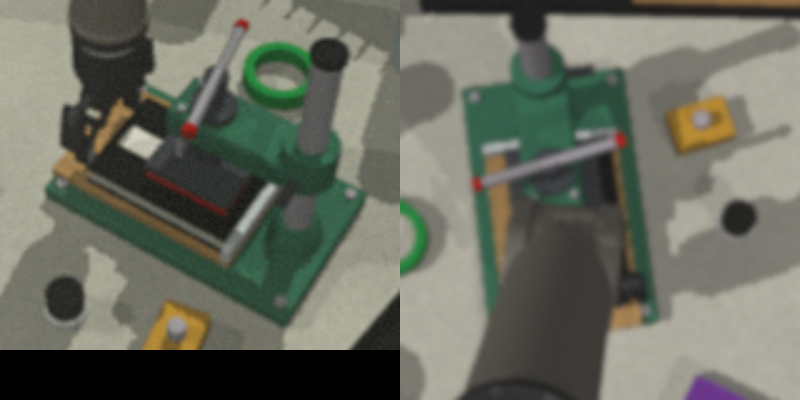

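The album's right rear edge now meets the stop in the scene crop, at about (235,240). The push stopped by force at the predicted place. I'll back off, check the album with a clear view, then go over the hub.

```bash
python3 - <<'E'
from h import *
np.set_printoptions(precision=4,suppress=True)
y=np.radians(8.6);ex=np.array([np.cos(y),np.sin(y),0])
p=env.get_state()['tcp_pos'].copy();p=p-ex*.03
env.movel(p,.15);p[2]=.34;env.movel(p,.25)
env.reach(np.array([.629,.061,.34]),quat(np.radians(145)))
s=env.get_state();print(s['time'],s['tcp_pos'],s['qpos'],s['torque'],s['force'])
for n in("scene","top","wrist"):
    im,d=camera(n);cv2.imwrite(f"pics/{n}3.png",im)
a=cv2.resize(cv2.imread("pics/scene3.png")[180:320,235:395],(400,350));b=cv2.resize(cv2.imread("pics/wrist3.png"),(400,300))
cv2.imwrite("pics/c3.png",np.hstack([a,np.vstack([b,np.zeros((50,400,3),np.uint8)])]))
print(calibration("wrist"))
E
```

```text
8.3167 [0.6282 0.0606 0.3387] [-0.4586  0.3884  0.3546  1.6444 -0.1449  1.1375  2.4616] [ 0.0239  0.0304 -0.0351] [-0.4213  0.0901 -0.197 ]
{'fx': 364.3830742198097, 'fy': 364.3830742198097, 'cx': 274.9696228715385, 'cy': 203.14321123170816, 'k1': 0.031343278316990915, 'rvec': array([-0.9075, -2.8731, -0.458 ]), 'tvec': array([ 0.4784, -0.442 ,  0.2882])}
```

View pics/c3.png

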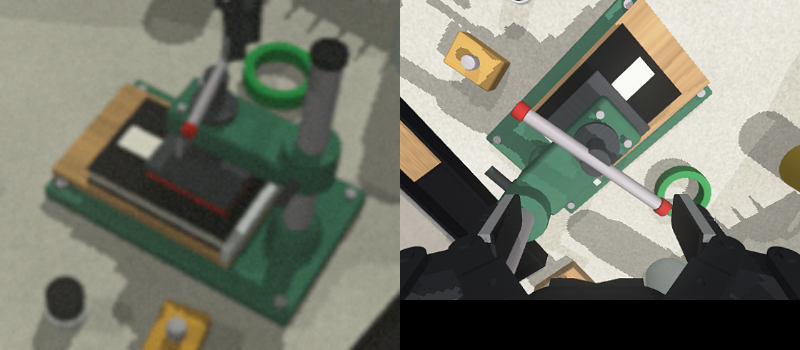

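View pics/wrist3.png

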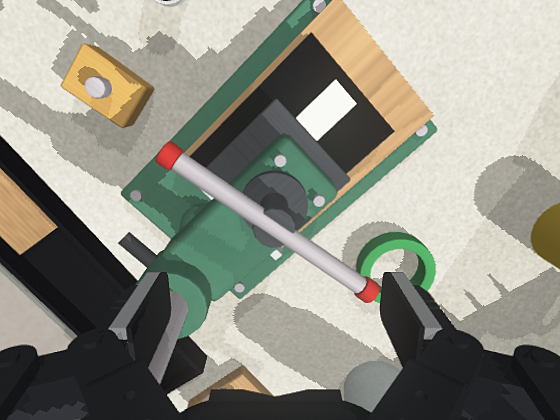

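```bash
python3 - <<'E'
from h import *
np.set_printoptions(precision=4,suppress=True)
c=calibration("wrist")
P=onz(c,[(169,156),(367,289)],.205);print("caps",P,"mid",P.mean(0),np.linalg.norm(P[0]-P[1]),"ang",np.degrees(np.arctan2(P[1,1]-P[0,1],P[1,0]-P[0,0])))
A=onz(c,[(388,130),(312,35)],.0535);B=onz(c,[(434,118),(345,3)],.0295)
an=lambda A:np.degrees(np.arctan2(*(A[1]-A[0])[[1,0]]))
print("album front",A,an(A),"bed front",B,an(B))
y=np.radians(8.6);ex=np.array([np.cos(y),np.sin(y),0]);h=P.mean(0)
print("local album front x (want -.110)",[(a-h)@ex for a in A],"bed (want -.152)",[(a-h)@ex for a in B])
print("y",[(a-h)@[-ex[1],ex[0],0] for a in A])
E
```

```text
caps [[ 0.6534 -0.0068  0.205 ]
 [ 0.6052  0.1322  0.205 ]] mid [0.6293 0.0627 0.205 ] 0.14711659410990285 ang 109.10318190644033
album front [[ 0.5167  0.0934  0.0535]
 [ 0.531  -0.0186  0.0535]] -82.71514639324418 bed front [[ 0.4685  0.1163  0.0295]
 [ 0.4881 -0.0244  0.0295]] -82.07119174868032
local album front x (want -.110) [np.float64(-0.10671364100673159), np.float64(-0.10930451331615515)] bed (want -.152) [np.float64(-0.15092606591554533), np.float64(-0.15258906777025386)]
y [np.float64(0.04713216395827521), np.float64(-0.06572217520610601)]
```

Album home and square: its front edge is at -107 to -109 mm, 0.6° off the bed's edge. The hub is at (0.629, 0.062) and the bar at 109°. Now I lower the open fingers astride the bar, to turn it as a couple with J7.

```bash
python3 - <<'E'
from h import *
np.set_printoptions(precision=3,suppress=True)
p=np.array([.6295,.0622,.251]);
print(env.movel(p,.12,rot=quat(np.radians(145)),stop_force=8))
s=env.get_state();print(s['time'],s['tcp_pos'],s['qpos'],s['torque'],s['force'],s['joint_torque'][6])
q=s['qpos'].copy()
for i in range(5):
    q[6]-=.12;env.goto_joints(q);s=env.get_state();print(round(s['time'],2),s['qpos'][6],s['torque'],s['force'],s['joint_torque'][6],s['tcp_pos'])
im,d=camera("wrist");cv2.imwrite("pics/wrist4.png",im)
im,d=camera("scene");cv2.imwrite("pics/scene4.png",cv2.resize(im[180:320,235:395],(640,560)))
E
```

```text
False
9.3583 [0.63  0.062 0.252] [-0.44   0.473  0.33   1.731 -0.18   0.967  2.49 ] [ 0.04  -0.009 -0.005] [ 0.31   0.104 -0.186] 0.0012111900286981836
9.61 2.3732000952627583 [-0.013  0.018 -0.044] [-0.299  0.313 -0.381] -0.44363759458065033 [0.63  0.062 0.253]
9.86 2.2553589205714317 [-0.021  0.021  0.028] [ 0.893 -0.642  0.216] -0.41291420347988605 [0.63  0.062 0.252]
10.11 2.1363098864151393 [-0.082  0.174  0.03 ] [-0.668 -0.396  0.685] -0.42310665361583233 [0.63  0.062 0.252]
10.36 2.0166462712185296 [-0.117  0.177  0.01 ] [-2.145 -0.955  1.784] -0.41761879809200764 [0.63  0.062 0.252]
10.61 1.8967394677602358 [-0.037  0.148 -0.003] [-0.906  0.136  0.965] -0.40816781111061573 [0.63  0.062 0.252]
```

View pics/wrist4.png

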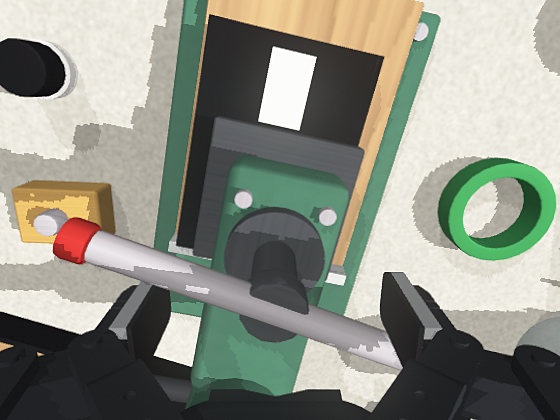

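View pics/scene4.png

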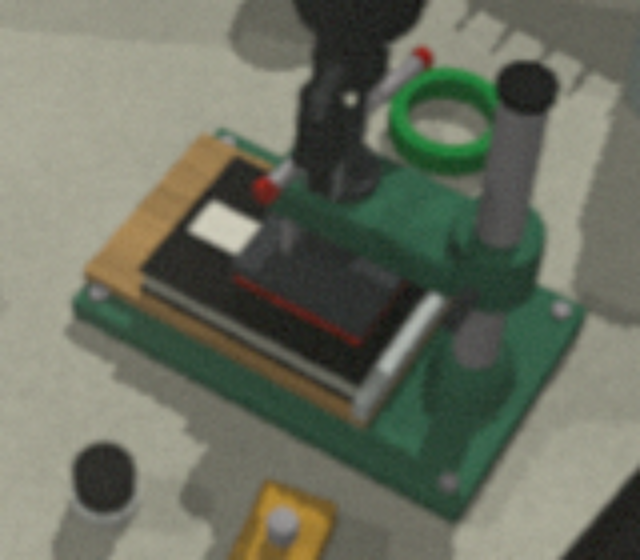

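```bash
python3 - <<'E'
from h import *
np.set_printoptions(precision=4,suppress=True)
c=calibration("wrist");P=onz(c,[(75,241)],.205)[0];v=P[:2]-[.6293,.062];print(P,np.hypot(*v),np.degrees(np.arctan2(v[1],v[0])))
q=env.get_state()['orientation'];Rt=R.from_quat(np.r_[q[1:],q[0]]).as_matrix();print("jaw",np.degrees(np.arctan2(Rt[1,1],Rt[0,1])))
E
```

```text
[ 0.6285 -0.0121  0.205 ] 0.07412299379092795 -90.60029887108159
jaw 110.89422987305824
```

The bar follows (109° to 89°, offset 21° as predicted), but the static torque readings relax to about 0 after each step. I'll estimate the platen gap from the scene image by casting rays onto the platen's side plane.

```bash
cat > gap.py <<'E'
from h import *
y=np.radians(8.6);ex=np.array([np.cos(y),np.sin(y),0]);ey=np.array([-ex[1],ex[0],0]);hub=np.array([.6293,.062,0])
def onside(c,uv,yl):
    o,d=ray(c,uv);t=(yl-(o-hub)@ey)/(d@ey);P=o+d*t[:,None]-hub
    return np.c_[P@ex,P@ey,P[:,2]]
def gap(im,S,tag):
    # red lower band of platen: fit bottom edge columnwise at subpixel
    h=cv2.cvtColor(im,cv2.COLOR_BGR2HSV).astype(int);L=im.astype(int)
    m=(((h[...,0]<8)|(h[...,0]>170))&(h[...,1]>110)&(L[...,2]>45));m[:245]=0;m[275:]=0;m[:,:290]=0;m[:,335:]=0
    ys,xs=np.nonzero(m);w=(L[...,2]-L[...,0])[ys,xs].astype(float)
    f=np.polyfit(xs,ys,1,w=w);u=np.array([xs.min()+3,xs.max()-3]);print(tag,len(xs),"fit",f,"x",xs.min(),xs.max())
    P=onside(S,np.c_[u,np.polyval(f,u)],-.05);print("red centreline local",P.round(4))
if __name__=="__main__":
    S=calibration("scene");im=cv2.imread("pics/scene0.png");gap(im,S,"t0")
    gap(cv2.imread("pics/scene3.png"),S,"t3")
    im,_=camera("scene");cv2.imwrite("pics/scene5.png",im);gap(im,S,"now")
    a=cv2.resize(im[230:290,280:345],None,fx=9,fy=9,interpolation=cv2.INTER_CUBIC);cv2.imwrite("pics/g5.png",a)
E
python3 gap.py
```

```text
t0 72 fit [  0.50484603 100.93527631] x 293 325
red centreline local [[-0.0371 -0.05    0.0682]
 [ 0.0413 -0.05    0.0704]]
t3 84 fit [ 0.52301814 95.45883641] x 293 325
red centreline local [[-0.0371 -0.05    0.0687]
 [ 0.0414 -0.05    0.0688]]
now 82 fit [ 0.52615615 94.75261898] x 293 324
red centreline local [[-0.0371 -0.05    0.0677]
 [ 0.0385 -0.05    0.0675]]
```

View pics/g5.png

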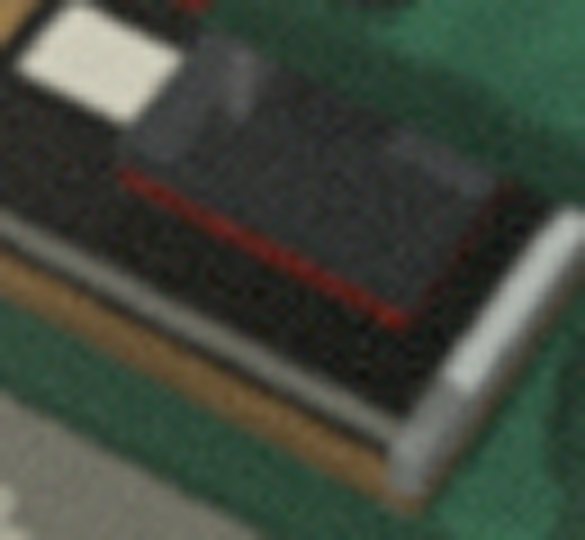

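```bash
python3 - <<'E'
from h import *
from gap import gap
np.set_printoptions(precision=3,suppress=True)
s=env.get_state();q=s['qpos'].copy()
for i in range(6):
    q[6]-=np.radians(130/6);env.goto_joints(q);s=env.get_state();print(round(s['time'],2),s['qpos'][6]-q[6],s['torque'],s['force'],s['joint_torque'][6],s['tcp_pos'])
im,d=camera("wrist");cv2.imwrite("pics/wrist6.png",im)
im,d=camera("scene");cv2.imwrite("pics/scene6.png",im);gap(im,calibration("scene"),"6")
E
```

```text
11.21 0.004681230088539712 [-0.016  0.048  0.06 ] [-0.342  0.082  0.5  ] -0.20609187427908182 [0.63  0.062 0.252]
11.66 0.005415481951276169 [ 0.027 -0.073 -0.005] [ 0.754  0.516 -0.153] -0.2032716991379857 [0.63  0.062 0.252]
12.11 0.005693519130418601 [-0.122 -0.175  0.051] [ 1.531 -1.678  0.277] -0.23304018191993237 [0.63  0.062 0.252]
12.56 0.005810279064197621 [-0.281 -0.221  0.029] [ 0.643 -1.481 -0.833] -0.257416432723403 [0.63  0.062 0.252]
13.01 0.005845614213545704 [-0.325 -0.114  0.065] [-0.218 -1.843  0.677] -0.270698145031929 [0.63  0.062 0.252]
13.46 0.0057921021324994215 [-0.416  0.023  0.082] [ 0.242 -2.424  1.166] -0.2733496204018593 [0.63  0.062 0.252]
6 84 fit [ 0.52  98.383] x 293 325
red centreline local [[-0.037 -0.05   0.06 ]
 [ 0.042 -0.05   0.061]]
```

View pics/wrist6.png

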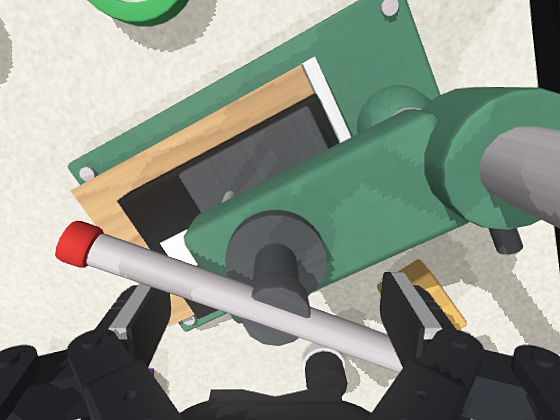

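```bash
python3 - <<'E'
from h import *
np.set_printoptions(precision=3,suppress=True)
s=env.get_state();q=s['qpos'].copy()
q[6]+=np.radians(8);env.goto_joints(q)     # relieve contact
p=env.get_state()['tcp_pos'].copy();p[2]=.30;env.movel(p,.15)
for psi in (165,170,174,177):
    print(psi,kin.inverse_kinematics(np.array([.6295,.0622,.251]),quat(np.radians(psi))),kin.inverse_kinematics(np.array([.6295,.0622,.30]),quat(np.radians(psi))))
im,d=camera("wrist");cv2.imwrite("pics/wrist7.png",im);print(env.get_state()['time'])
q=env.get_state()['orientation'];Rt=R.from_quat(np.r_[q[1:],q[0]]).as_matrix();print("jaw",np.degrees(np.arctan2(Rt[1,1],Rt[0,1])))
E
```

```text
165 [ 0.034  0.479 -0.313  1.696  0.17   0.993  2.541] [ 0.02   0.429 -0.292  1.651  0.136  1.082  2.569]
170 [-0.882  0.687  1.039  1.76  -0.664  1.092 -2.932] [ 0.576  0.698 -1.186  1.613  0.668  1.294  2.247]
174 [-0.875  0.678  1.023  1.759 -0.65   1.085 -2.874] [-0.896  0.621  1.052  1.713 -0.584  1.159 -2.924]
177 [-0.869  0.671  1.01   1.759 -0.639  1.08  -2.831] [-0.89   0.614  1.039  1.713 -0.574  1.154 -2.88 ]
14.35
jaw -10.951188669028749
```

View pics/wrist7.png

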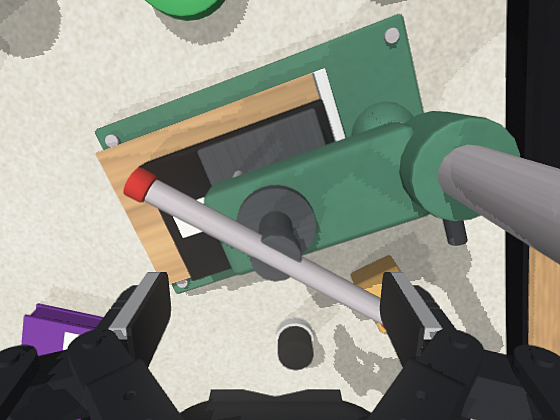

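```bash
python3 - <<'E'
from h import *
np.set_printoptions(precision=3,suppress=True)
c=calibration("wrist");P=onz(c,[(142,184)],.205)[0];v=P[:2]-[.6293,.062];b=np.arctan2(v[1],v[0]);print(P,np.hypot(*v),"bar",np.degrees(b))
b=np.radians(139.4)
n=np.array([-np.sin(b),np.cos(b),0]);t=np.array([.6295,.0622,.30])-.003*n
q=kin.inverse_kinematics(t,quat(np.radians(165)));print(q)
assert q[6]>2.3 and abs(q[2])<.6
q=np.array(q);q[6]+=np.radians(9);env.goto_joints(q);print(env.get_state()['time'],env.get_state()['tcp_pos'])
p=env.get_state()['tcp_pos'].copy();p[2]=.251;print(env.movel(p,.1,stop_force=8))
s=env.get_state();print(s['time'],s['tcp_pos'],s['force'],s['qpos'])
im,d=camera("wrist");cv2.imwrite("pics/wrist8.png",im)
E
```

```text
[0.574 0.11  0.205] 0.07288232937016856 bar 138.97916473904831
[ 0.017  0.432 -0.293  1.645  0.137  1.085  2.565]
16.8667 [0.631 0.064 0.3  ]
False
17.5083 [0.632 0.065 0.251] [-0.392 -0.959  0.135] [ 0.012  0.479 -0.287  1.692  0.157  0.993  2.706]
```

View pics/wrist8.png

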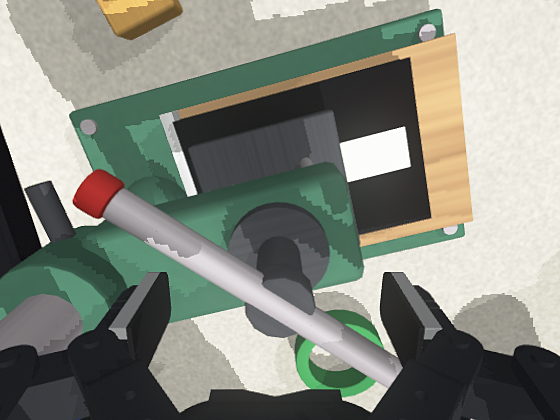

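```bash
cat > turn.py <<'E'
from gap import *
np.set_printoptions(precision=2,suppress=True)
H=np.array([.6295,.0622,.251])
def jaw():
    q=env.get_state()['orientation'];Rt=R.from_quat(np.r_[q[1:],q[0]]).as_matrix();return np.degrees(np.arctan2(Rt[1,1],Rt[0,1]))
def step(j,vel,sf):
    b=np.radians(j-24);n=np.array([-np.sin(b),np.cos(b),0])
    t0=env.get_state()['time'];r=env.movel(H-.003*n,vel,rot=quat(np.radians(j)),stop_force=sf);s=env.get_state()
    b=np.radians(jaw()-24);n=np.array([-np.sin(b),np.cos(b),0]);e=np.array([np.cos(b),np.sin(b),0])
    print(f"jaw {jaw():.1f} stop {r} dt {s['time']-t0:.2f} t {s['time']:.1f} Fn {s['force']@n:.2f} Fe {s['force']@e:.2f} Tz {s['torque'][2]:.2f} tq7 {s['joint_torque'][6]:.2f} q7 {s['qpos'][6]:.2f}",s['tcp_pos']-H)
    return r
E
python3 - <<'E'
from turn import *
j=jaw();print(j)
for k in range(2): 
    j-=10; 
    if step(j,.001,15): break
E
```

```text
173.99706687238
jaw 164.1 stop False dt 0.32 t 17.9 Fn 2.23 Fe -1.97 Tz 0.13 tq7 -0.39 q7 2.55 [0. 0. 0.]
jaw 154.1 stop False dt 0.33 t 18.2 Fn 7.37 Fe -1.21 Tz 0.31 tq7 -0.49 q7 2.39 [0. 0. 0.]
```

```bash
python3 - <<'E'
from turn import *
j=jaw()
for k in range(6): 
    j-=8
    if step(j,.0008,8): break
im,_=camera("scene");gap(im,calibration("scene"),"9")
E
```

```text
jaw 146.1 stop False dt 0.29 t 18.5 Fn 7.17 Fe -0.76 Tz 0.40 tq7 -0.52 q7 2.27 [0. 0. 0.]
jaw 138.2 stop False dt 0.29 t 18.8 Fn 7.76 Fe -2.40 Tz 0.36 tq7 -0.52 q7 2.15 [ 0. -0.  0.]
jaw 130.2 stop False dt 0.29 t 19.1 Fn 7.62 Fe -2.46 Tz 0.36 tq7 -0.51 q7 2.02 [ 0. -0.  0.]
jaw 122.2 stop False dt 0.29 t 19.4 Fn 6.93 Fe -2.59 Tz 0.31 tq7 -0.51 q7 1.90 [ 0. -0.  0.]
jaw 114.2 stop False dt 0.29 t 19.7 Fn 7.23 Fe -2.57 Tz 0.33 tq7 -0.51 q7 1.77 [ 0. -0.  0.]
jaw 106.2 stop False dt 0.29 t 20.0 Fn 6.28 Fe -2.35 Tz 0.30 tq7 -0.48 q7 1.65 [ 0. -0. -0.]
9 65 fit [ 0.53 96.23] x 293 324
red centreline local [[-0.04 -0.05  0.06]
 [ 0.04 -0.05  0.06]]
```

```bash
python3 - <<'E'
from turn import *
np.set_printoptions(precision=4)
j=jaw()
for k in range(6): 
    j-=8
    if step(j,.0008,8): break
im,_=camera("scene");gap(im,calibration("scene"),"10")
E
```

```text
jaw 98.4 stop False dt 0.28 t 20.3 Fn 6.01 Fe -2.66 Tz 0.27 tq7 -0.48 q7 1.52 [ 0.0014 -0.0004 -0.    ]
jaw 90.4 stop False dt 0.29 t 20.6 Fn 5.48 Fe -2.21 Tz 0.32 tq7 -0.44 q7 1.40 [ 0.0013 -0.0004  0.    ]
jaw 82.5 stop False dt 0.29 t 20.9 Fn 4.59 Fe -3.33 Tz 0.25 tq7 -0.42 q7 1.28 [ 0.0012 -0.0005  0.    ]
jaw 74.5 stop False dt 0.29 t 21.2 Fn 4.82 Fe -2.36 Tz 0.23 tq7 -0.38 q7 1.15 [ 0.0011 -0.0006  0.0001]
jaw 66.5 stop False dt 0.29 t 21.5 Fn 5.65 Fe -3.30 Tz 0.16 tq7 -0.39 q7 1.03 [ 0.0011 -0.0007  0.0001]
jaw 58.5 stop False dt 0.29 t 21.8 Fn 4.31 Fe -3.02 Tz 0.22 tq7 -0.38 q7 0.90 [ 0.001  -0.0008  0.0001]
10 27 fit [ 0.5299 96.216 ] x 294 324
red centreline local [[-0.0337 -0.05    0.0566]
 [ 0.0393 -0.05    0.0562]]
```

```bash
python3 - <<'E'
from turn import *
im,_=camera("scene");cv2.imwrite("pics/scene10.png",im)
cv2.imwrite("pics/g10.png",cv2.resize(im[235:290,285:345],None,fx=9,fy=9,interpolation=cv2.INTER_CUBIC))
im,_=camera("wrist");cv2.imwrite("pics/wrist10.png",im)
E
```

```text
(no output)
```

View pics/g10.png

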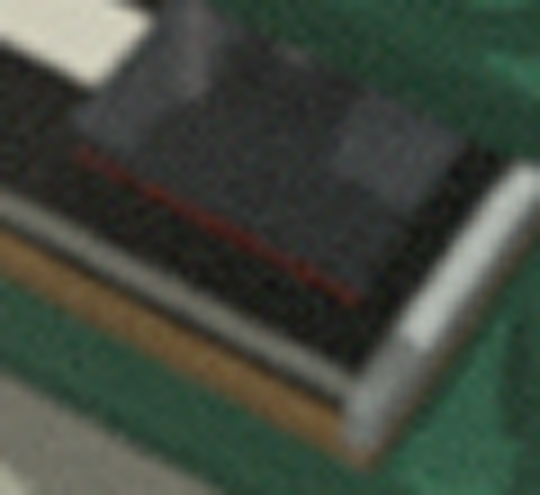

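View pics/wrist10.png

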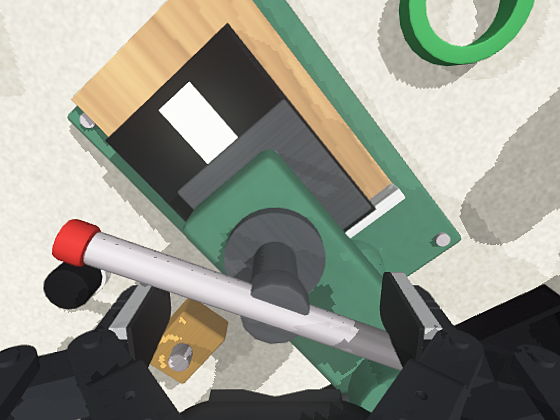

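```bash
python3 - <<'E'
from turn import *
c=calibration("wrist");P=onz(c,[(77,243)],.205)[0];v=P[:2]-[.6293,.062];print(P,np.hypot(*v),np.degrees(np.arctan2(v[1],v[0])))
for k in (0,3,5,6,10):
    im=cv2.imread(f"pics/scene{k}.png").astype(float)
    r=im[...,2]-.5*(im[...,1]+im[...,0]);out=[]
    for x in range(298,322):
        yc=int(round(.523*x+95.5+(0 if k<6 else 3)))
        col=r[yc-6:yc+7,x];col=col-np.median(r[yc+5:yc+9,x]);out.append(np.clip(col,0,None).sum())
    print(k,np.mean(out),np.median(out))
E
```

```text
[0.57 0.02 0.2 ] 0.07347393803508068 -142.66017141853308
0 83.73958333333333 52.75
3 135.20833333333334 135.5
5 135.22916666666666 134.25
6 135.80208333333334 133.25
10 60.864583333333336 59.5
```

The red pad's visible band has dropped to 44% of its full strength after about 252° of turning. So the platen is bearing by about 2–3.5 mm, roughly 40–65 N. The static readings after each step don't show it. I'll check with a moving stop-force test: back off, then come on again against thresholds.

```bash
sed -i 's/def step(j,vel,sf):/def step(j,vel,sf,dl=.003):/; s/H-.003\*n,vel/H-dl*n,vel/' turn.py; python3 - <<'E'
from turn import *
np.set_printoptions(precision=4)
j0=jaw()
step(j0+8,.004,None,.005)
for k,sf in enumerate((7,)):
    print(sf,step(j0-2,.0004,sf,.005))
step(jaw()+8,.004,None,.005)
print(10.5,step(j0-2,.0004,10.5,.005))
E
```

```text
jaw 66.5 stop False dt 0.67 t 22.6 Fn 0.45 Fe -0.16 Tz -0.01 tq7 0.03 q7 1.03 [ 0.0036 -0.0037  0.0001]
jaw 61.2 stop True dt 0.25 t 22.8 Fn 0.94 Fe 0.80 Tz 0.08 tq7 -0.80 q7 0.95 [ 0.0018 -0.0022 -0.0007]
7 True
jaw 69.2 stop False dt 0.65 t 23.5 Fn 0.66 Fe -0.65 Tz 0.03 tq7 0.03 q7 1.07 [ 0.0036 -0.0037 -0.0001]
jaw 60.0 stop True dt 0.32 t 23.8 Fn 1.37 Fe -0.54 Tz 0.02 tq7 -0.70 q7 0.93 [ 0.0011 -0.0017 -0.0008]
10.5 True
```

```bash
python3 - <<'E'
from turn import *
np.set_printoptions(precision=4)
step(jaw()+2,.004,None,.004)
j=jaw()
for k in range(6):
    j-=1.2; step(j,.0004,20,.004)
im,_=camera("wrist");cv2.imwrite("pics/wrist11.png",im)
c=calibration("wrist")
hs=cv2.cvtColor(im,cv2.COLOR_BGR2HSV);m=(((hs[...,0]<8)|(hs[...,0]>172))&(hs[...,1]>130)&(hs[...,2]>70)).astype(np.uint8);m[:,200:]=0
M=cv2.moments(m,True);u=(M['m10']/M['m00'],M['m01']/M['m00']);P=onz(c,[u],.205)[0];v=P[:2]-[.6293,.062];print(u,"bar",np.degrees(np.arctan2(v[1],v[0]))+180)
E
```

```text
jaw 62.0 stop False dt 0.58 t 24.4 Fn 2.70 Fe 1.28 Tz 0.07 tq7 -0.09 q7 0.96 [ 0.0021 -0.003  -0.0004]
jaw 60.9 stop False dt 0.25 t 24.6 Fn 4.95 Fe -0.34 Tz 0.24 tq7 -0.28 q7 0.94 [ 0.0018 -0.0026 -0.0004]
jaw 59.7 stop False dt 0.25 t 24.9 Fn 6.97 Fe -0.43 Tz 0.31 tq7 -0.35 q7 0.92 [ 0.0013 -0.0021 -0.0005]
jaw 58.6 stop False dt 0.25 t 25.1 Fn 8.60 Fe -1.20 Tz 0.34 tq7 -0.44 q7 0.90 [ 0.0008 -0.0015 -0.0006]
jaw 57.4 stop False dt 0.25 t 25.4 Fn 9.78 Fe -2.71 Tz 0.59 tq7 -0.60 q7 0.89 [ 0.0005 -0.0012 -0.0006]
jaw 56.2 stop False dt 0.25 t 25.6 Fn 9.87 Fe -2.17 Tz 0.60 tq7 -0.60 q7 0.87 [ 0.0005 -0.0012 -0.0006]
jaw 55.0 stop False dt 0.25 t 25.9 Fn 10.56 Fe -2.07 Tz 0.57 tq7 -0.61 q7 0.85 [ 0.0005 -0.0012 -0.0006]
(73.92776203966005, 244.79320113314446) bar 34.37732633517061
```

The small steps show a clean plateau, with torque about 0.59 N m against 0.45 free, so about 45 N. That agrees with the pad compression. I'll keep on in small steps towards 0.70 N m.

```bash
python3 - <<'E'
from turn import *
import io,contextlib
np.set_printoptions(precision=4)
j=jaw();j0=j;T=[]
for k in range(24):
    j-=1.2
    with contextlib.redirect_stdout(io.StringIO()): r=step(j,.0004,20,.004)
    s=env.get_state();T.append((-s['joint_torque'][6],s['torque'][2],np.hypot(*s['force'][:2])))
    if k%4==3: print(round(jaw(),1),np.mean(T[-4:],0).round(3))
    if r or (k>4 and np.mean([t[1] for t in T[-4:]])>.71): print("stop");break
im,_=camera("wrist");cv2.imwrite("pics/wrist12.png",im);c=calibration("wrist")
hs=cv2.cvtColor(im,cv2.COLOR_BGR2HSV);m=(((hs[...,0]<8)|(hs[...,0]>172))&(hs[...,1]>130)&(hs[...,2]>70)).astype(np.uint8);m[:,200:]=0
M=cv2.moments(m,True);u=(M['m10']/M['m00'],M['m01']/M['m00']);P=onz(c,[u],.205)[0];v=P[:2]-[.6293,.062];print(u,"bar",np.degrees(np.arctan2(v[1],v[0]))+180)
im,_=camera("scene");cv2.imwrite("pics/scene12.png",im);im=im.astype(float);r=im[...,2]-.5*(im[...,1]+im[...,0]);out=[]
for x in range(298,322):
    yc=int(round(.523*x+98.5));col=r[yc-6:yc+7,x]-np.median(r[yc+5:yc+9,x]);out.append(np.clip(col,0,None).sum())
print("red",np.mean(out),"t",env.get_state()['time'])
E
```

```text
50.4 [0.616 0.573 9.338]
45.6 [0.624 0.591 9.466]
40.8 [0.636 0.613 8.461]
36.0 [0.648 0.601 8.531]
31.2 [0.66  0.658 8.492]
26.4 [0.674 0.667 8.746]
(73.92214285714286, 245.47) bar 6.039183810423964
red 28.479166666666668 t 32.0167
```

Turning torque is now about 0.67 N m, up from 0.45 free, which is about 70 N; pad compression suggests up to about 105 N. Both are well inside 40–140 N, so I stop here, release and check.

```bash
python3 - <<'E'
from turn import *
j=jaw();step(j+10,.004,None,0.0)
p=env.get_state()['tcp_pos'].copy();p[2]=.36;env.movel(p,.15)
im,_=camera("wrist");cv2.imwrite("pics/wrist13.png",im);c=calibration("wrist");np.save("pics/c13.npy",c,allow_pickle=True)
p=p+[-.16,.12,0.0];env.movel(p,.2)
s=env.get_state();print(s['time'],s['force'],s['tcp_pos'])
im,_=camera("top");cv2.imwrite("pics/top13.png",im)
im2,_=camera("scene");cv2.imwrite("pics/scene13.png",im2)
E
```

```text
jaw 36.4 stop False dt 1.15 t 33.2 Fn -0.12 Fe 0.49 Tz -0.01 tq7 0.00 q7 0.56 [-0. -0. -0.]
35.2417 [ 0.84 -0.17 -0.26] [0.47 0.18 0.36]
```

View pics/wrist13.png

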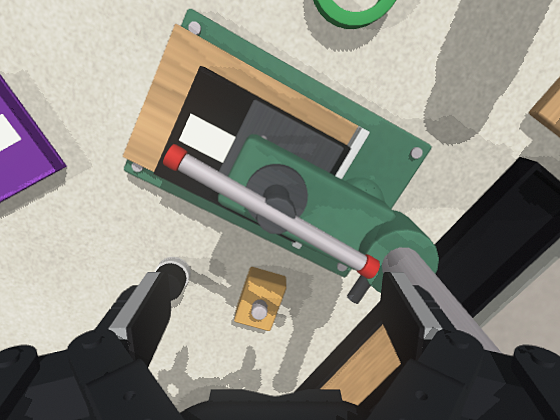

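View pics/scene13.png

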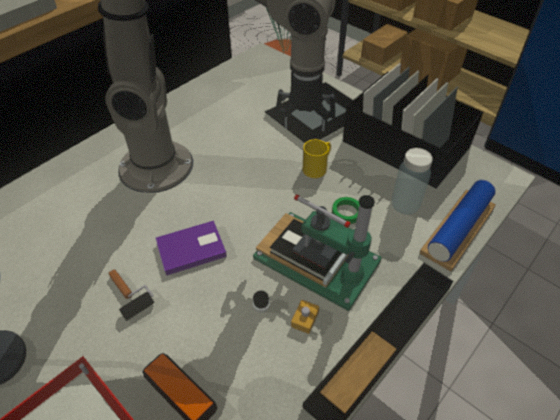

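```bash
python3 - <<'E'
from gap import *
c=np.load("pics/c13.npy",allow_pickle=True).item()
A=onz(c,[(201,67),(163,150)],.0535);B=onz(c,[(177,25),(125,158)],.0295)
an=lambda A:np.degrees(np.arctan2(*(A[1]-A[0])[[1,0]]))
print(an(A),an(B),[(a-hub)@ex for a in A],[(a-hub)@ex for a in B],[(a-hub)@ey for a in A])
job.job_done()
E
```

```text
-82.51584595204595 -80.92546562819102 [np.float64(-0.10903882820103793), np.float64(-0.11082409414629053)] [np.float64(-0.15014126816933127), np.float64(-0.14890270425022925)] [np.float64(0.051107877197641316), np.float64(-0.04054928336526485)]
the job is handed in; nothing more can be done
```

I pushed the album home against the stop, wound the press down until the platen bore on it, let go, and handed the job in at about 35 s of the 72 s allowed. No verdict was reported.

- **Album:** I pushed it along the bed with both open fingertips. My last check put its front edge at -109 to -111 mm (-110 expected). It measured 1.6° off the bed's front edge by hand-picked pixels, within the 3.4° limit and about the accuracy of that method. Before winding it measured 0.6°. It sits about 9 mm or less off the bed's middle line.
- **Pressure:** I turned the handle about 283° clockwise with the open gripper over the hub, one finger on each half of the bar. Turning torque rose from the stated 0.45 N m free to about 0.67 N m, which is about 70 N.
- **Where checks disagreed:** The pad's compression in the scene picture pointed higher, up to about 105 N. Both figures are inside 40–140 N. The force readings after the larger steps relaxed and did not show the stiffening, so I relied on small steps instead.
- **Release and surroundings:** After backing off, the wrist force was about 0 and the gripper stood clear of the press. In the last scene picture the bystanders stood where they were at the start; I judged this by eye only.

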